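Set a jig block to the flip stop

ROBOT

A 6-joint arm with a two-finger parallel gripper is mounted at the origin on a cart in front of the work surface, level with it; the furniture and walls round the work are solid. World frame = base frame: x ahead of the robot, y to its left, z up, the work surface at z = 0. Lengths are in mm, angles in rad, forces in N, time in s.
With the tool pointing down it reaches from about 275 to 750 mm from the base axis. Payload 10.2 kg.
Tool frame: the origin (TCP) lies midway between the tips of the shut fingers; the grasp point (between the pads) lies 19 mm behind it; z points along the fingers, y is the line along which they close (so a half turn about z gives the same grasp; the last joint's range is limited). The gripper opens to 85 mm and grips with 20 to 120 N. Pads are 22 mm wide; open, the fingers measure 114 mm over their backs; the gripper's body (76 mm by 85 mm) begins 54 mm behind the grasp point. The pads swing forward as they close: fully open they stand 13 mm farther back than shut.
Start: joints at [1.104, 0.313, 1.498, -0, 1.331, -0.223], TCP at [126.743, 509.477, 231.294] pointing down, gripper open.
Joint ranges: [-2.94, 2.94], [-0.97, 2.17], [0.19, 2.56], [-1.23, 4.37], [0.02, 3.11], [-2.88, 2.88]. Speed limits (rad/s): [2.39, 2.39, 3.01, 3.14, 3.14, 3.14].

INTERFACE

Orientations are given as a unit quaternion [w, x, y, z].
In Python, from rig import ctrl gives the robot as it stands.
- The arm moves only by the tool send_rows, never from a script. Its argument "targets" is a list of rows, each a list of 7 numbers: the closure, from -1 (fully open) to 1 (shut), so that 0 is half open, then the shift along the tool's x, y, z in m, then the turn, a rotation vector about the tool's x, y, z in rad. In form: [[claw, dx, dy, dz, ax, ay, az], ...]. A call has exactly 10 rows; each row shifts and turns the commanded pose from where the row before left it, along the tool's axes as they then stand; what a row does not reach is not made up. A row lasts 1/8 s, in which the tool goes at most 62.5 mm and 10.7 degrees, less where a joint would pass 70% of its speed; a pose out of reach is approached as far as the arm can. A call with a gripper value outside its range is refused whole. The fingers move at their own pace and stop on an object; "squeeze" is the grip in N (left out, the last holds). Time passes only in rows, so rows that do not move let the fingers close, or fill a call up. It gives the time, the measured TCP pose, the force, the opening and the grip force at its end, in the units of the state.
- ctrl.sense(): the state, without advancing time (a new reading comes with each control period).
- ctrl.capture(name): name is "scene" or "top" or "wrist"; returns a dict with "img" (420x560x3 uint8, red, green, blue), "camera_matrix" (3x3 intrinsics, pixels), "k1" (the pictures are not rectified: a ray, as slopes to the right and down, at radius r is drawn at 1 + k1 r^2 times it, then the intrinsics apply), "R" (3x3) and "t" (3): a world point X has camera coordinates R X + t. Camera axes: x right, y down, z forward; pixel columns grow to the right and rows downward; lengths in mm; the calibration is good to about 2 mm. A picture is of the moment at which its call begins. There is no depth.
- ctrl.finish_job(): hands the job in; it is judged then, once.
Trained networks look in a picture, given as the dict that the camera call returned (one of the last four; its "shot" number tells which), for a name from the list of things; names that differ only in an ending like _2 or _b are one class to them, and where a whole thing is asked for, a point or a joint stands for the part that bears it (a point fixed in the world has none). Each returns a list of dicts, best first, with "score" (0 to 1); they miss things now and then, are a little off and sometimes report something else, mostly with a low value. They report only what shows in the picture. A call takes as long as a camera call. They do not tell look-alikes from the thing itself.
- ctrl.boxes_of(query, picture): "extent" ([left, top, width, height] in pixels, round what is visible of it).
- ctrl.landmark_of(query, picture): "point" ([column, row] in pixels: a listed point, or the origin of a listed thing).
The state is a dict: "time_s": time; "joints": joint angles; "dq": joint speeds; "tau": joint torques, N m; "eef_pos": TCP position; "ee_rot": TCP orientation; "force": force on the tool from outside, world axes, zero at the start; "wrist_torque": the same for the moment, N m; "grip_width": opening from 0.0 (shut) to 1.0 (fully open); "grip_force": force on a finger pad.
Only numpy, scipy, OpenCV 4.12 (cv2) and the standard library are available. Lean on these libraries where they do the work, as an engineer would, in place of code of your own. Each camera call takes 0.05 s, during which the arm holds its last target. There are 200 camera calls.

TASK

Flip the stop on the gauging fixture all the way down onto its fence, then slide the steel block along the fence until it butts squarely against the end of the stop's set screw and hold it there for a moment with a gentle, steady push of about 8 N, flat against the fence. Never press on the screw with 15 N or more. Then flip the stop back up past upright and leave the block exactly where it was gauged, disturbing nothing else.

Things in the scene. Friction and masses are not known exactly. Their poses are not given: they have to be found in the camera images.
- fence_face (a point): middle of the working face of the fixture's fence, 23 mm above the worktop, at mid-length. x: into the fence, away from the robot; y: along the fence towards the stop (left); z up. The fence (300 mm long, 24 thick, top 38 mm above the worktop) stands on a fixed, slippery bed plate, top 8 mm above the worktop, that reaches 80 mm in front of the face and 150 mm to either side
- block_center (a point): centre of the loose drilled steel block, 45 mm (its x) by 70 mm (its y, roughly along the fence) by 35 mm high, 0.45 to 0.8 kg, on the bed in front of the fence, to the right of the stop. It must go to +y of the fence, a 70 mm side flat on the face. Too near the fence to grip across: push it with shut fingers
- stop_leaf (a joint): angle of the flip leaf: 0 = fully down at its end stop, arm upright at 1.57, 1.9 = leaning back at its upper end stop. A friction hinge (about 0.1 N m) holds it where it is left
- hinge (a point): middle of the leaf's hinge, on a carriage clamped to the fence; axis along the fence, 56 mm above the worktop, 28 mm behind the face. Leaf down: a tongue (12 mm thick along the fence) hangs before the fence. From its -y side a 12 mm set screw, 26 mm above the worktop, 22.5 mm before the face, points at the block. It juts 4 to 18 mm from the tongue: not measured, find it by touch; it is locked
- thumb_disc (a point): centre of the round steel disc at the leaf's free end, 24 mm in diameter, 14 mm thick along the hinge axis, 85 mm from the hinge: pinch its flat faces from above and carry it on an arc about the hinge; it can turn between the fingers. Leaf down: 74 mm above the worktop, 55 mm in front of the face. Leaf up: about 130 mm up, behind the fence, moved away from the robot
- bolt: hex bolt, 40 mm high, standing on its head behind the fence; origin at its underside; leave it alone
- bush: plain bush, 22 mm wide and high, standing behind the fence; origin at its underside; leave it alone
- hex_key: black hex key, 88 mm long, lying behind the fence; origin at its underside; leave it alone
Things that resemble listed ones, but are neither listed nor needed, are in the scene too. There is more than one size of the part that bears block_center; the job needs the middle-sized.

How it is judged (in metres and radians):
On the way, in this order (a step that is already met when the one before it is completed fails the run):
1. the stop leaf is flipped fully down while the block stands clear of the screw (value of joint stop_leaf below 0.05 rad and contact force between jig_block and stop_leaf below 0.1 N), for 0.2 s.
2. the block is held butted against the screw end with 3 to 15 N, flat against the fence, leaf down (contact force between jig_block and set_screw between 3 and 15 N and value of joint stop_leaf below 0.05 rad and y of block_center in the frame of set_screw between -0.047 and -0.043 m and x of block_center in the frame of fence_face above -0.0245 m and angle between the y axis of block_center and the y axis of fence_face, either way round below 0.04 rad), for 0.4 s.
3. the stop leaf is flipped back up past upright (value of joint stop_leaf above 1.6 rad), for 0.2 s.
At the end, for the whole second after the job is handed in: The leaf rests up past upright (over 1.6 rad); the block lies at rest flat on the bed, its end face within 2 mm of the plane of the screw's end (measured along the fence), its long side within 2 mm of the fence face and parallel to it within 0.04 rad (value of joint stop_leaf above 1.6 rad and velocity of joint stop_leaf between -0.05 and 0.05 rad/s and y of block_center in the frame of set_screw between -0.047 and -0.043 m and x of block_center in the frame of fence_face above -0.0245 m and angle between the y axis of block_center and the y axis of fence_face, either way round below 0.04 rad and linear speed of jig_block below 0.01 m/s and z of block_center in the frame of fence_face below 0.006 m); the robot touches nothing.
It fails at once if the block pushed against the stop with more than 20 N (contact force between jig_block and stop_leaf above 20 N).
It fails at once if the bolt behind the fence moved by more than 15 mm (distance of bolt from where it was at the start of the episode above 0.015 m).
It fails at once if the bush behind the fence moved by more than 15 mm (distance of bush from where it was at the start of the episode above 0.015 m).
It fails at once if the hex key behind the fence moved by more than 15 mm (distance of hex_key from where it was at the start of the episode above 0.015 m).
It also fails if it takes over 72 s, if anything falls off the work surface, if the arm or the gripper's body presses on something with over 40 N, if the wrist force passes 120 N, or if a joint passes its speed limit or range.

## Working session

There is one attempt and no reset: what is moved stays moved. The work goes in short steps, Python scripts to look and compute and a tool call to move; the robot and the scene stay as the last step left them, time stands still between calls to the robot, and variables do not carry over. Pictures are saved under pics/ and viewed, at most 13 in all, crops included, and the job is handed in when it is done.

Besides the shell and the picture viewer there is one more tool, called after "Emit:" as name(argument=value, ...), one argument or row to a line, values as JSON. send_rows: Moves the arm, as the interface text tells. Its arguments: {"type":"object","properties":{"targets":{"type":"array"},"squeeze":{"type":"number"}},"required":["targets"]}

```bash
mkdir -p pics; ls
cat > h.py <<'E'
import numpy as np, cv2
from rig import ctrl
def ray(p,uv):
    K=np.array(p["camera_matrix"],float);R=np.array(p["R"],float);t=np.array(p["t"],float).ravel()
    d=cv2.undistortPoints(np.array([[uv]],float),K,np.array([p["k1"],0,0,0,0],float)).ravel()
    # model: draws at (1+k1 r^2)
    return -R.T@t, R.T@np.array([d[0],d[1],1.0])
def onz(p,uv,z):
    o,d=ray(p,uv); return o+d*(z-o[2])/d[2]
def proj(p,X):
    K=np.array(p["camera_matrix"],float);R=np.array(p["R"],float);t=np.array(p["t"],float)
    return cv2.projectPoints(np.array(X,float).reshape(-1,1,3),cv2.Rodrigues(R)[0],t.reshape(3,1),K,np.array([p["k1"],0,0,0,0],float))[0].reshape(-1,2)
def tri(prs):
    A=np.zeros((3,3));b=np.zeros(3)
    for p,uv in prs:
        o,d=ray(p,uv);d=d/np.linalg.norm(d);M=np.eye(3)-np.outer(d,d);A+=M;b+=M@o
    return np.linalg.solve(A,b)
def save(p,n): cv2.imwrite(f"pics/{n}.png",cv2.cvtColor(p["img"],cv2.COLOR_RGB2BGR))
E
python3 - <<'E'
from h import *
np.set_printoptions(precision=1,suppress=True)
s=ctrl.sense();print(s)
P={}
for c in("scene","top","wrist"):
    P[c]=ctrl.capture(c);save(P[c],c+"0")
for c,p in P.items():
    o,_=ray(p,[280,210]);print(c,o)
    for q in("fence_face","block_center","hinge","thumb_disc","bolt","bush","hex_key"):
        z={"fence_face":23,"block_center":25.5,"hinge":56,"thumb_disc":130}.get(q,0)
        for r in ctrl.landmark_of(q,p)[:4]: print(q,round(r["score"],2),np.array(r["point"]),onz(p,r["point"],z))
E
python3 -c "
import cv2,numpy as np
a=cv2.imread('pics/scene0.png');b=cv2.imread('pics/top0.png');print(a.shape)"
```

```text
pics
{'time_s': 0.0, 'joints': array([ 1.1,  0.3,  1.5,  0. ,  1.3, -0.2]), 'dq': array([-0.,  0.,  0.,  0., -0., -0.]), 'tau': array([ -0. , -41.2, -26. ,  -0. ,   0. ,   0. ]), 'eef_pos': array([126.6, 509.2, 230.7]), 'ee_rot': array([-0. ,  0.1,  1. , -0. ]), 'force': array([-0.7,  1.2, -0.4]), 'wrist_torque': array([-0.,  0.,  0.]), 'grip_force': 0.0, 'grip_width': 0.9998857498505667}
scene [   3.1 -705.1  737.2]
fence_face 0.6 [264.6 236. ] [543.6 -31.6  23. ]
block_center 0.96 [324.5 327.5] [ 466.4 -288.4   25.5]
block_center 0.79 [401.3 309.6] [ 599.2 -346.1   25.5]
block_center 0.64 [292.1 261.4] [ 534.  -128.2   25.5]
hinge 0.67 [251.1 208. ] [554.9  27.   56. ]
thumb_disc 0.95 [260.5 169.3] [592.4  41.  130. ]
bolt 0.44 [333.4 243. ] [ 657.8 -120.     0. ]
bush 0.5 [308.  227.7] [651.5 -48.1   0. ]
hex_key 0.5 [266.6 205.3] [633.9  72.8   0. ]
top [ 394.  -101.3 1023.7]
fence_face 0.59 [224.4 187.2] [629.3  49.3  23. ]
fence_face 0.57 [256.9 221.1] [543.  -29.8  23. ]
block_center 0.96 [384.7 194.7] [ 599.7 -341.9   25.5]
block_center 0.82 [363.7 247.5] [ 472.8 -283.5   25.5]
block_center 0.71 [300.5 228.2] [ 522.8 -134.6   25.5]
hinge 0.66 [228.8 213. ] [559.   33.8  56. ]
thumb_disc 0.73 [223.  187.8] [602.9  36.2 130. ]
thumb_disc 0.25 [216.6 188.6] [601.4  50.4 130. ]
bolt 0.44 [292.6 173.7] [ 665.  -119.8    0. ]
bush 0.51 [265.1 183.6] [641.2 -50.    0. ]
bush 0.36 [258.  220.9] [546.9 -30.9   0. ]
hex_key 0.63 [217.6 186.8] [636.2  69.9   0. ]
wrist [ 52.2 529.1 373.5]
(420, 560, 3)
```

View pics/scene0.png

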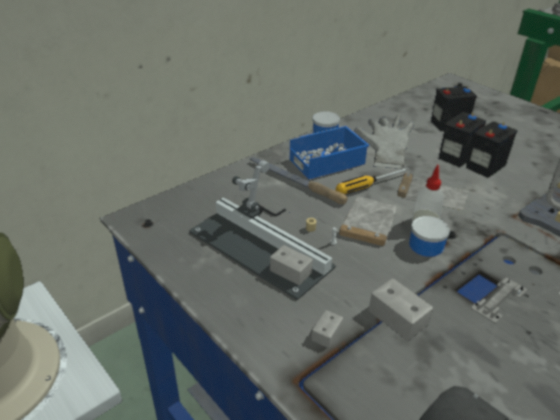

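View pics/top0.png

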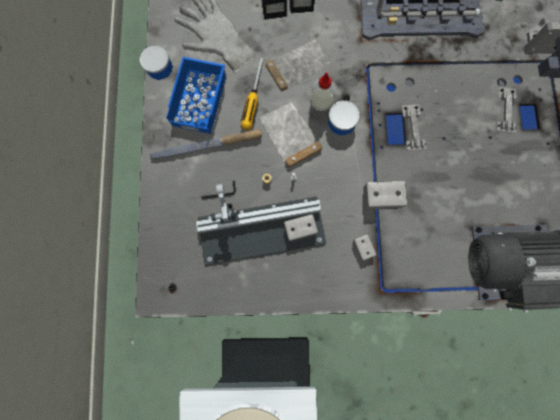

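The scene view shows the fixture at about (265,245) with the leaf up at (245,185). The top view shows the fence from (198,225) to (320,206) with the middle-sized block at (300,228), and bush, bolt and hex key behind it. The decoy blocks are at (365,248) and (386,194). I'll move the wrist camera closer.

```bash
cat >> h.py <<'E'
from scipy.spatial.transform import Rotation as Ro
def tool():
    s=ctrl.sense();q=np.array(s["ee_rot"]);return s,np.array(s["eef_pos"]),Ro.from_quat([q[1],q[2],q[3],q[0]]).as_matrix()
def shift(X):
    s,x,R=tool();return R.T@(np.array(X,float)-x)
np.set_printoptions(precision=3,suppress=True)
E
python3 - <<'E'
from h import *
s,x,R=tool();print(x,R,shift([455,-20,330]))
p=ctrl.capture("top")
for uv in([198,231],[320,209],[204,264],[325,240]):print(onz(p,uv,8))
E
```

```text
[126.738 509.48  231.305] [[-0.97   0.241  0.   ]
 [ 0.241  0.97  -0.   ]
 [-0.    -0.    -1.   ]] [-446.358 -434.591  -98.691]
[524.238 116.434   8.   ]
[ 571.466 -184.651    8.   ]
[443.423 100.87    8.   ]
[ 494.702 -193.809    8.   ]
```

Emit:
send_rows(
  targets=[
    [-1,-0.042,-0.041,-0.01,0,0,0],
    [-1,-0.042,-0.041,-0.01,0,0,0],
    [-1,-0.042,-0.041,-0.01,0,0,0],
    [-1,-0.042,-0.041,-0.01,0,0,0],
    [-1,-0.042,-0.041,-0.01,0,0,0],
    [-1,-0.042,-0.041,-0.01,0,0,0],
    [-1,-0.042,-0.041,-0.01,0,0,0],
    [-1,-0.042,-0.041,-0.01,0,0,-0.13],
    [-1,-0.042,-0.04,-0.01,0,0,-0.13],
    [-1,-0.042,-0.04,-0.01,0,0,-0.14],
  ],
)

```text
time_s: 2.5
eef_pos: [454.4, 24.3, 332.0]
ee_rot: [0.001, -0.08, 0.997, -0.0]
force: [0.3, 1.0, 1.0]
grip_width: 0.997
grip_force: 0.0
```

Run:
```python
from h import *
s,x,R=tool();print(s["time_s"],x,R,s["force"])
W=ctrl.capture("wrist");T=ctrl.capture("top");S=ctrl.capture("scene")
save(W,"wrist1");print(ray(W,[280,210])[0],ctrl.sense()["eef_pos"])
zz={"fence_face":23,"block_center":25.5,"hinge":56,"thumb_disc":130}
for q in("fence_face","block_center","hinge","thumb_disc","bolt","bush","hex_key"):
    for n,p in(("W",W),("T",T),("S",S)):
        for r in ctrl.landmark_of(q,p)[:3]: print(n,q,round(r["score"],2),np.array(r["point"]),onz(p,r["point"],zz.get(q,0)))
```

```text
2.5 [454.362  24.319 332.018] [[-0.987 -0.159  0.001]
 [-0.159  0.987 -0.   ]
 [-0.001 -0.    -1.   ]] [0.323 1.022 0.978]
[378.434  12.982 474.579] [454.477  24.701 330.838]
W fence_face 0.97 [231.4 212.7] [544.788 -32.433  23.   ]
T fence_face 0.74 [258.  222.9] [538.549 -32.434  23.   ]
S fence_face 0.76 [261.8 236.4] [538.305 -28.899  23.   ]
W block_center 0.84 [162.3 187.4] [ 521.695 -133.264   25.5  ]
W block_center 0.77 [ 52.9 139.3] [ 477.85  -281.914   25.5  ]
W block_center 0.66 [ 18.  214.2] [ 595.306 -336.649   25.5  ]
T block_center 0.93 [362.8 245.5] [ 477.597 -281.62    25.5  ]
T block_center 0.75 [301.6 226.4] [ 527.091 -137.391   25.5  ]
T block_center 0.72 [380.8 190.4] [ 610.643 -333.154   25.5  ]
S block_center 0.91 [401.3 308.1] [ 602.043 -343.756   25.5  ]
S block_center 0.69 [324.5 328.9] [ 464.304 -290.605   25.5  ]
S block_center 0.64 [289.3 263.4] [ 526.077 -129.      25.5  ]
W hinge 0.73 [275.4 237.7] [559.483  35.551  56.   ]
S hinge 0.85 [248.4 205.8] [555.248  36.741  56.   ]
W thumb_disc 0.88 [278.4 295.3] [601.922  46.947 130.   ]
T thumb_disc 0.41 [220.9 188.8] [600.727  40.867 130.   ]
S thumb_disc 0.58 [262.6 166.4] [602.756  46.928 130.   ]
S thumb_disc 0.32 [249.7 204.9] [498.9  -43.14 130.  ]
W bolt 0.54 [172.4 265.9] [ 659.315 -118.662    0.   ]
T bolt 0.61 [293.  176.3] [ 658.242 -120.656    0.   ]
S bolt 0.45 [333.6 242. ] [ 660.402 -117.969    0.   ]
W bush 0.75 [211.6 266.2] [649.799 -55.903  -0.   ]
T bush 0.58 [267.6 183.8] [640.535 -56.279   0.   ]
S bush 0.7 [307.4 229.6] [645.989 -52.087   0.   ]
W hex_key 0.46 [293.8 266.3] [628.719  75.895   0.   ]
S hex_key 0.57 [268.4 207.7] [631.27   63.082   0.   ]
```

View pics/wrist1.png

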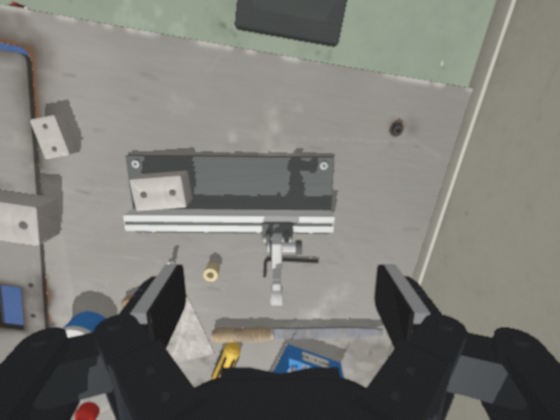

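The wrist view shows the bed at (125–335,155–210) and the fence below it. The leaf leans back with its disc near (277,296), and the middle block at (160,190) is slightly turned. Next I go above the disc and half-close the gripper.

Emit:
send_rows(
  targets=[
    [0.2,-0.03,-0.0004,0.026,0,0,0],
    [0.2,-0.03,-0.0004,0.026,0,0,0],
    [0.2,-0.03,-0.0004,0.026,0,0,0],
    [0.2,-0.03,-0.0004,0.026,0,0,0],
    [0.2,-0.03,-0.0004,0.026,0,0,0],
    [0.2,0,0,0.01,0,0,0],
    [0.2,0,0,0,0,0,0],
    [0.2,0,0,0,0,0,0],
    [0.2,0,0,0,0,0,0],
    [0.2,0,0,0,0,0,0],
  ],
)

```text
time_s: 4.95
eef_pos: [601.9, 47.6, 191.9]
ee_rot: [0.0, -0.078, 0.997, -0.0]
force: [-0.3, -0.8, 0.3]
grip_width: 0.397
grip_force: 0.0
```

Run:
```python
from h import *
W=ctrl.capture("wrist");T=ctrl.capture("top");S=ctrl.capture("scene")
save(W,"wrist2");s,x,R=tool();print(s["time_s"],x,R[:,1],s["grip_width"])
L=[]
for n,p in(("W",W),("T",T),("S",S)):
    for r in ctrl.landmark_of("thumb_disc",p)[:2]:
        u=r["point"];print(n,round(r["score"],2),np.array(u),onz(p,u,129),R.T@(onz(p,u,129)-x))
    for q in("hinge",):
        for r in ctrl.landmark_of(q,p)[:1]:print(q,onz(p,r["point"],56))
print(proj(W,[x,x+R@[0,0,60.]]))
```

```text
5.1 [601.925  47.59  191.475] [-0.156  0.988 -0.   ] 0.4020701183175566
W 0.66 [276.8 220.9] [602.645  46.313 129.   ] [-0.497 -1.368 62.475]
T 0.59 [222.8 186.9] [605.133  36.842 129.   ] [ -1.482 -11.11   62.477]
hinge [616.379  61.711  56.   ]
S 0.71 [261.5 168.2] [597.594  44.179 129.   ] [ 4.825 -2.69  62.474]
hinge [563.977  38.35   56.   ]
[[278.358 264.948]
 [278.821 221.513]]
```

View pics/wrist2.png

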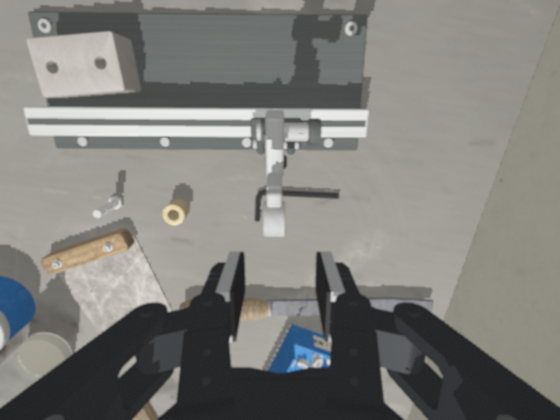

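The disc sits at (274,222), about 2–3 mm toward -y from the finger midline. I'll descend and pinch.

Emit:
send_rows(
  targets=[
    [0.2,0,-0.0024,0.02,0,0,0],
    [0.2,0,0,0.02,0,0,0],
    [0.2,0,0,0.02,0,0,0],
    [0.2,0,0,0.015,0,0,0],
    [0.2,0,0,0.005,0,0,0],
    [1,0,0,0,0,0,0],
    [1,0,0,0,0,0,0],
    [1,0,0,0,0,0,0],
    [1,0,0,0,0,0,0],
    [1,0,0,0,0,0,0],
  ],
  squeeze=25,
)

```text
time_s: 6.65
eef_pos: [602.6, 44.0, 111.7]
ee_rot: [0.0, -0.078, 0.997, -0.001]
force: [0.3, -6.3, -2.2]
grip_width: 0.16
grip_force: 28.5
```

Run:
```python
from h import *
s,x,R=tool();print(s["time_s"],x,s["force"],s["grip_width"],s["grip_force"])
# arc steps: 20 rows 1.9->0, tool frame (x=-fence x, z down)
a=lambda th:0.2137+th
th=np.r_[np.linspace(1.9,0,20)]
P=np.c_[-(28-85*np.cos(a(th))),-(56+85*np.sin(a(th)))]
print(np.round(np.diff(P,axis=0),1).tolist())
```

```text
6.65 [602.646  44.022 111.74 ] [ 0.259 -6.251 -2.212] 0.15966840099001978 28.469261527061462
[[7.5, -4.0], [7.8, -3.3], [8.1, -2.5], [8.3, -1.6], [8.5, -0.8], [8.5, 0.1], [8.4, 0.9], [8.3, 1.7], [8.1, 2.6], [7.8, 3.4], [7.4, 4.1], [7.0, 4.8], [6.5, 5.5], [5.9, 6.1], [5.2, 6.7], [4.5, 7.2], [3.8, 7.6], [3.0, 7.9], [2.2, 8.2]]
```

Emit:
send_rows(
  targets=[
    [1,0.0075,-0.0005,-0.004,0,0,0],
    [1,0.0078,0,-0.0033,0,0,0],
    [1,0.0081,0,-0.0025,0,0,0],
    [1,0.0083,0,-0.0016,0,0,0],
    [1,0.0085,0,-0.0008,0,0,0],
    [1,0.0085,0,0.0001,0,0,0],
    [1,0.0084,0,0.0009,0,0,0],
    [1,0.0083,0,0.0017,0,0,0],
    [1,0.0081,0,0.0026,0,0,0],
    [1,0.0078,0,0.0034,0,0,0],
  ],
)

```text
time_s: 7.9
eef_pos: [522.9, 31.6, 116.3]
ee_rot: [0.002, -0.078, 0.997, -0.001]
force: [2.4, -4.0, 3.7]
grip_width: 0.159
grip_force: 27.6
```

Emit:
send_rows(
  targets=[
    [1,0.0074,0,0.0041,0,0,0],
    [1,0.007,0,0.0048,0,0,0],
    [1,0.0065,0,0.0055,0,0,0],
    [1,0.0059,0,0.0061,0,0,0],
    [1,0.0052,0,0.0067,0,0,0],
    [1,0.0045,0,0.0072,0,0,0],
    [1,0.0038,0,0.0076,0,0,0],
    [1,0.003,0,0.0079,0,0,0],
    [1,0.001,0,0.0082,0,0,0],
    [1,0,0,0,0,0,0],
  ],
)

```text
time_s: 9.15
eef_pos: [477.0, 24.7, 56.4]
ee_rot: [-0.002, -0.078, 0.997, -0.0]
force: [-4.0, -6.9, 1.7]
grip_width: 0.16
grip_force: 32.7
```

Run:
```python
from h import *
s,x,R=tool();print(s["time_s"],x,s["force"],s["grip_width"],s["grip_force"])
```

```text
9.15 [476.967  24.721  56.426] [-3.973 -6.908  1.733] 0.159527121419559 32.74881362915039
```

Emit:
send_rows(
  targets=[
    [1,0,0,0.002,0,0,0],
    [1,0,0,0.002,0,0,0],
    [1,0,0,0.001,0,0,0],
    [1,0,0,0,0,0,0],
    [1,0,0,0,0,0,0],
    [1,0,0,0,0,0,0],
    [0.2,0,0,0,0,0,0],
    [0.2,0,0,0,0,0,0],
    [0.2,0,0,0,0,0,0],
    [0.2,0,0,0,0,0,0],
  ],
)

```text
time_s: 10.4
eef_pos: [478.3, 25.3, 51.7]
ee_rot: [-0.0, -0.078, 0.997, 0.0]
force: [-0.3, 0.0, -0.7]
grip_width: 0.398
grip_force: 0.0
```

Run:
```python
from h import *
s,x,R=tool();print(s["time_s"],x,s["force"],s["grip_width"],s["grip_force"])
```

```text
10.4 [478.274  25.316  51.679] [-0.34   0.048 -0.693] 0.39806775760324614 0.0
```

Emit:
send_rows(
  targets=[
    [0.2,0,0,-0.02,0,0,0],
    [0.2,0,0,-0.02,0,0,0],
    [0.2,0,0,-0.02,0,0,0],
    [0.2,0,0,-0.02,0,0,0],
    [1,0.006,-0.02,-0.02,0,0,0],
    [1,0.006,-0.02,-0.02,0,0,0],
    [1,0.006,-0.02,-0.02,0,0,0],
    [1,0.006,-0.02,-0.02,0,0,0],
    [1,0,-0.02,-0.01,0,0,0],
    [1,0,0,0,0,0,0],
  ],
)

```text
time_s: 11.65
eef_pos: [470.6, -78.3, 221.8]
ee_rot: [0.0, -0.077, 0.997, -0.0]
force: [-0.1, 0.3, -0.2]
grip_width: 0.004
grip_force: 0.0
```

Run:
```python
from h import *
W=ctrl.capture("wrist");T=ctrl.capture("top");S=ctrl.capture("scene")
save(W,"wrist3");s,x,R=tool();print(s["time_s"],x,R[:,1],s["grip_width"],s["force"])
F=np.array([543,-32,0]);c,q=np.cos(.158),np.sin(.158)
L=lambda X:(np.array([[c,q,0],[-q,c,0],[0,0,1]])@(X-F))
for n,p in(("W",W),("T",T),("S",S)):
    for k,z in(("fence_face",23),("block_center",25.5),("thumb_disc",74),("hinge",56)):
        for r in ctrl.landmark_of(k,p)[:3]:
            print(n,k,round(r["score"],2),np.array(r["point"]),L(onz(p,r["point"],z)))
```

```text
11.8 [469.919 -76.725 220.859] [-0.156  0.988  0.001] 0.002886330161871897 [0.502 0.155 0.523]
W fence_face 0.33 [389.3 214. ] [-35.164  87.214  23.   ]
W block_center 0.84 [ 84.  148.9] [-108.019 -235.334   25.5  ]
W block_center 0.75 [ 35.2 248.1] [   3.652 -310.806   25.5  ]
W thumb_disc 0.55 [389.7 214. ] [-53.145  69.6    74.   ]
W hinge 0.58 [375.5 279.6] [27.434 68.136 56.   ]
T block_center 0.86 [363.4 245.9] [-105.056 -237.422   25.5  ]
T block_center 0.83 [383.1 194.3] [   8.91  -311.392   25.5  ]
T thumb_disc 0.56 [234.8 244.6] [-51.849  58.489  74.   ]
S fence_face 0.58 [267.1 236.5] [ 2.81 -4.61 23.  ]
S block_center 0.98 [293.2 262.3] [-24.57  -96.812  25.5  ]
S block_center 0.77 [402.4 308. ] [  10.752 -318.511   25.5  ]
S block_center 0.76 [327.6 325.7] [-109.279 -242.773   25.5  ]
S thumb_disc 0.92 [219.3 215. ] [-55.795  71.18   74.   ]
S hinge 0.56 [332.3 238.9] [  52.023 -132.076   56.   ]
S hinge 0.55 [248.2 203.9] [27.578 70.928 56.   ]
```

View pics/wrist3.png

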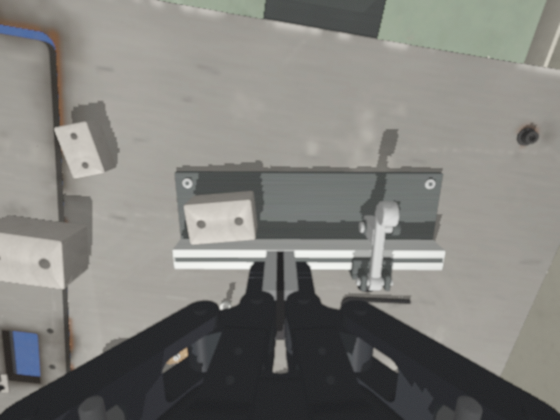

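The leaf is down with the disc at (387,214) and the screw tip at about (361,228). The block's top runs through corners (185,203), (251,195), (256,237) and (190,245), slightly turned and near the fence.

```bash
cat >> h.py <<'E'
F=np.array([543,-32,0]);c_,q_=np.cos(.158),np.sin(.158)
LR=np.array([[c_,q_,0],[-q_,c_,0],[0,0,1]])
L=lambda X:LR@(np.array(X)-F)
E
python3 - <<'E'
from h import *
s,x,R=tool();print(L(x),np.arctan2(-R[0,1],R[1,1]))
p=ctrl.capture("wrist")
for uv in([185,203],[251,195],[256,237],[190,245]):print("blk",L(onz(p,uv,43)))
for uv in([175,240],[442,240]):print("fence top",L(onz(p,uv,38)), "or", L(onz(p,uv,38)))
for uv in([175,250],[442,249]):print("fence top2",L(onz(p,uv,38)))
for uv in([360,227],[373,228],[386,228]):print("screw",L(onz(p,uv,30)))
for uv in([176,168],[440,170]):print("bed front",L(onz(p,uv,8)))
E
```

```text
[-79.054 -33.27  221.702] 0.1561956262676977
blk [ -55.027 -130.441   43.   ]
blk [-63.521 -62.172  43.   ]
blk [-16.908 -58.156  43.   ]
blk [  -7.709 -129.305   43.   ]
fence top [ -11.373 -146.572   38.   ] or [ -11.373 -146.572   38.   ]
fence top [-11.078 142.967  38.   ] or [-11.078 142.967  38.   ]
fence top2 [   0.547 -147.743   38.   ]
fence top2 [ -0.382 144.546  38.   ]
screw [-23.077  55.329  30.   ]
screw [-21.886  69.679  30.   ]
screw [-21.876  83.931  30.   ]
bed front [ -84.614 -147.405    8.   ]
bed front [-81.9   144.356   8.   ]
```

Emit:
send_rows(
  targets=[
    [1,0.005,-0.027,0.02,0,0,0],
    [1,0,-0.028,0.02,0,0,0],
    [1,0,0,0.025,0,0,0],
    [1,0,0,0.025,0,0,0],
    [1,0,0,0.025,0,0,0],
    [1,0,0,0.025,0,0,0],
    [1,0,0,0.025,0,0,0],
    [1,0,0,0.025,0,0,0],
    [1,0,0,0.012,0,0,0],
    [1,0,0,0.002,0,0,0],
  ],
)

```text
time_s: 13.7
eef_pos: [473.7, -132.4, 17.5]
ee_rot: [-0.0, -0.078, 0.997, 0.0]
force: [0.0, 0.5, 0.4]
grip_width: 0.001
grip_force: 0.0
```

Emit:
send_rows(
  targets=[
    [1,-0.003,0,0,0,0,0],
    [1,-0.003,0,0,0,0,0],
    [1,-0.003,0,0,0,0,0],
    [1,-0.003,0,0,0,0,0],
    [1,-0.003,0,0,0,0,0],
    [1,-0.0025,0,0,0,0,0],
    [1,-0.0025,0,0,0,0,0],
    [1,-0.002,0,0,0,0,0],
    [1,0,0,0,0,0,0],
    [1,0,0,0,0,0,0],
  ],
)

```text
time_s: 14.95
eef_pos: [495.8, -129.1, 17.7]
ee_rot: [0.0, -0.078, 0.997, -0.0]
force: [-0.2, -0.8, 0.2]
grip_width: -0.002
grip_force: 0.0
```

Run:
```python
from h import *
s,x,R=tool();print(L(x),s["time_s"],LR@s["force"],np.arctan2(-R[0,1],R[1,1]))
```

```text
[-61.884 -88.464  17.743] 14.95 [-0.28 -0.76  0.24] 0.156149935832963
```

Emit:
send_rows(
  targets=[
    [1,-0.002,0,0,0,0,0],
    [1,-0.002,0,0,0,0,0],
    [1,-0.001,0,0,0,0,0],
    [1,-0.0005,0,0,0,0,0],
    [1,-0.0005,0,0,0,0,0],
    [1,0,0,0,0,0,0],
    [1,0,0,0,0,0,0],
    [1,0,0,0,0,0,0],
    [1,0,0,0,0,0,0],
    [1,0,0,0,0,0,0],
  ],
)

```text
time_s: 16.2
eef_pos: [500.2, -128.4, 17.7]
ee_rot: [-0.002, -0.078, 0.997, 0.0]
force: [-11.7, -4.4, 7.0]
grip_width: -0.003
grip_force: 6.1
```

Run:
```python
from h import *
s,x,R=tool();print(L(x),s["time_s"],LR@s["force"],np.arctan2(-R[0,1],R[1,1]))
p=ctrl.capture("wrist");save(p,"wrist4")
for r in ctrl.landmark_of("block_center",ctrl.capture("scene"))[:1]:print(r)
```

```text
[-57.444 -88.491  17.718] 16.2 [-12.281  -2.479   6.973] 0.15650433147823145
{'point': [297.0, 259.2], 'score': 0.93}
```

View pics/wrist4.png

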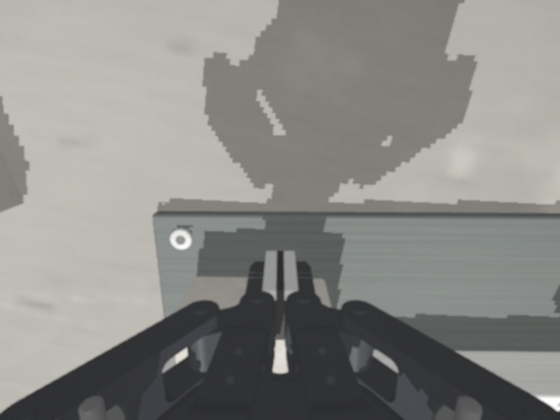

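The block's front is parallel to the bed edge, and the 12 N reaction means it is flush. Next I go round to its -y end.

Emit:
send_rows(
  targets=[
    [1,0.006,0,0,0,0,0],
    [1,0.01,0,0,0,0,0],
    [1,0,-0.02,0,0,0,0],
    [1,0,-0.025,0,0,0,0],
    [1,0,-0.022,0,0,0,0],
    [1,0,0,0,0,0,0],
    [1,-0.015,0,0,0,0,0],
    [1,-0.018,0,0,0,0,0],
    [1,-0.012,0,0,0,0,0],
    [1,0,0,0,0,0,0],
  ],
)

```text
time_s: 17.6
eef_pos: [540.8, -189.4, 17.5]
ee_rot: [-0.0, -0.078, 0.997, 0.0]
force: [-0.1, 0.3, -0.0]
grip_width: 0.001
grip_force: 0.0
```

Run:
```python
from h import *
s,x,R=tool();print(L(x),s["time_s"],LR@s["force"],np.arctan2(-R[0,1],R[1,1]))
p=ctrl.capture("wrist");save(p,"wrist5")
```

```text
[ -26.91  -155.058   17.531] 17.6 [-0.047  0.278 -0.037] 0.15713461977012913
```

View pics/wrist5.png

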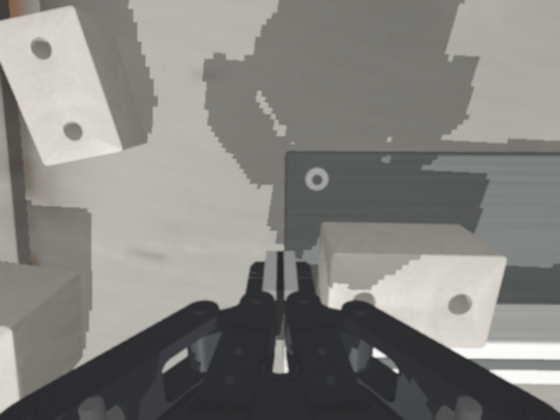

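Emit:
send_rows(
  targets=[
    [1,0,0.004,0,0,0,0],
    [1,0,0.004,0,0,0,0],
    [1,0,0.004,0,0,0,0],
    [1,-0.0002,0.005,0,0,0,0],
    [1,-0.0002,0.006,0,0,0,0],
    [1,-0.0002,0.006,0,0,0,0],
    [1,-0.0002,0.006,0,0,0,0],
    [1,-0.0002,0.006,0,0,0,0],
    [1,-0.0002,0.006,0,0,0,0],
    [1,-0.0002,0.006,0,0,0,0],
  ],
)

```text
time_s: 18.9
eef_pos: [533.5, -136.8, 17.7]
ee_rot: [-0.0, -0.078, 0.997, -0.0]
force: [-2.6, -3.9, 0.5]
grip_width: -0.002
grip_force: 1.7
```

Run:
```python
from h import *
s,x,R=tool();print(L(x),s["time_s"],LR@s["force"],np.arctan2(-R[0,1],R[1,1]))
```

```text
[ -25.853 -102.033   17.69 ] 18.9 [-3.148 -3.444  0.539] 0.15621996805131091
```

Emit:
send_rows(
  targets=[
    [1,0,0.006,0,0,0,0],
    [1,0,0.006,0,0,0,0],
    [1,0,0.006,0,0,0,0],
    [1,0,0.006,0,0,0,0],
    [1,0,0.006,0,0,0,0],
    [1,0,0.006,0,0,0,0],
    [1,0,0.006,0,0,0,0],
    [1,0,0.006,0,0,0,0],
    [1,0,0.004,0,0,0,0],
    [1,0,0.002,0,0,0,0],
  ],
)

```text
time_s: 20.15
eef_pos: [525.3, -83.6, 17.7]
ee_rot: [0.0, -0.078, 0.997, -0.0]
force: [0.2, -2.3, -0.7]
grip_width: 0.002
grip_force: 1.0
```

Run:
```python
from h import *
p=ctrl.capture("wrist");save(p,"wrist6")
s,x,R=tool();print(L(x),s["time_s"],LR@s["force"],np.arctan2(-R[0,1],R[1,1]))
```

```text
[-25.619 -47.999  17.702] 20.2 [ 0.779 -0.436  0.079] 0.15630796114717002
```

View pics/wrist6.png

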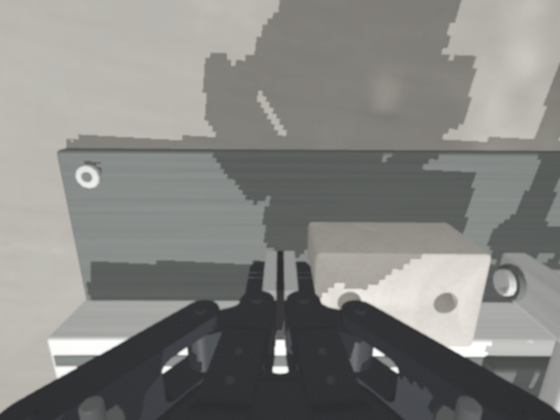

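The block is flush, with its top edge ending at about column 488. The screw tip is at about (494,285). I'll work out the gap.

Run:
```python
from h import *
p=ctrl.capture("wrist")
for uv in([314,255],[487,254],[472,340]):print("blk top",L(onz(p,uv,43)))
for uv in([308,223],[440,223]):print("blk bot",L(onz(p,uv,8)))
for uv in([494,285],[500,270],[507,295]):print("screw",L(onz(p,uv,26)),L(onz(p,uv,32)))
s,x,R=tool();print(L(x),LR@s["force"])
```

```text
blk top [-43.802 -33.637  43.   ]
blk top [-44.255  34.515  43.   ]
blk top [-3.324 35.741 43.   ]
blk bot [-43.99  -33.159   8.   ]
blk bot [-43.935  32.458   8.   ]
screw [-19.939  52.551  26.   ] [-23.615  48.102  32.   ]
screw [-27.773  53.755  26.   ] [-31.099  49.253  32.   ]
screw [-14.608  59.633  26.   ] [-18.522  54.868  32.   ]
[-25.642 -48.085  17.72 ] [1.122 0.189 0.031]
```

Emit:
send_rows(
  targets=[
    [1,0,0.001,0,0,0,0],
    [1,0,0.0015,0,0,0,0],
    [1,0,0.0015,0,0,0,0],
    [1,0,0.0015,0,0,0,0],
    [1,0,0.0015,0,0,0,0],
    [1,0,0.0015,0,0,0,0],
    [1,0,0.0015,0,0,0,0],
    [1,0,0.001,0,0,0,0],
    [1,0,0.001,0,0,0,0],
    [1,0,0.0005,0,0,0,0],
  ],
)

```text
time_s: 21.5
eef_pos: [523.3, -71.4, 17.7]
ee_rot: [0.0, -0.078, 0.997, -0.0]
force: [-0.1, -1.9, -0.1]
grip_width: -0.002
grip_force: 1.2
```

Run:
```python
from h import *
s,x,R=tool();print(L(x),s["time_s"],LR@s["force"],np.arctan2(-R[0,1],R[1,1]))
```

```text
[-25.638 -35.838  17.706] 21.5 [-0.421 -1.906 -0.091] 0.15627851369553997
```

Emit:
send_rows(
  targets=[
    [1,-0.0003,0.0003,0,0,0,0],
    [1,-0.0003,0.0003,0,0,0,0],
    [1,0,0.0003,0,0,0,0],
    [1,0,0.0003,0,0,0,0],
    [1,0,0.0003,0,0,0,0],
    [1,0,0.0002,0,0,0,0],
    [1,0,0.0002,0,0,0,0],
    [1,0,0.0002,0,0,0,0],
    [1,0,0.0002,0,0,0,0],
    [1,0,0.0002,0,0,0,0],
  ],
)

```text
time_s: 22.75
eef_pos: [523.5, -68.8, 17.7]
ee_rot: [-0.0, -0.078, 0.997, 0.0]
force: [-3.3, -3.9, 0.2]
grip_width: 0.003
grip_force: 1.7
```

Run:
```python
from h import *
s,x,R=tool();print(L(x),s["time_s"],LR@s["force"],np.arctan2(-R[0,1],R[1,1]))
```

```text
[-25.076 -33.317  17.658] 22.75 [-3.895 -3.362  0.176] 0.1562173253138249
```

Emit:
send_rows(
  targets=[
    [1,0,0.0002,0,0,0,0],
    [1,0,0.0002,0,0,0,0],
    [1,0,0.0002,0,0,0,0],
    [1,0,0.0002,0,0,0,0],
    [1,0,0.0002,0,0,0,0],
    [1,0,0.0002,0,0,0,0],
    [1,0,0.0002,0,0,0,0],
    [1,0,0,0,0,0,0],
    [1,0,0,0,0,0,0],
    [1,0,0,0,0,0,0],
  ],
)

```text
time_s: 24.0
eef_pos: [523.4, -67.5, 17.7]
ee_rot: [0.0, -0.078, 0.997, 0.0]
force: [-1.2, -2.6, -0.8]
grip_width: 0.0
grip_force: 1.0
```

Run:
```python
from h import *
s,x,R=tool();print(L(x),s["time_s"],LR@s["force"],np.arctan2(-R[0,1],R[1,1]))
```

```text
[-24.982 -31.948  17.727] 24.0 [-1.576 -2.333 -0.777] 0.15617843522105712
```

Emit:
send_rows(
  targets=[
    [1,0,0.0002,0,0,0,0],
    [1,0,0.0002,0,0,0,0],
    [1,0,0.0002,0,0,0,0],
    [1,0,0.0002,0,0,0,0],
    [1,0,0.0002,0,0,0,0],
    [1,0,0.0002,0,0,0,0],
    [1,0,0.0002,0,0,0,0],
    [1,0,0,0,0,0,0],
    [1,0,0,0,0,0,0],
    [1,0,0,0,0,0,0],
  ],
)

```text
time_s: 25.25
eef_pos: [523.1, -66.1, 17.7]
ee_rot: [0.0, -0.078, 0.997, 0.0]
force: [0.6, -2.1, -1.5]
grip_width: 0.0
grip_force: 0.8
```

Run:
```python
from h import *
s,x,R=tool();print(L(x),s["time_s"],LR@s["force"],np.arctan2(-R[0,1],R[1,1]))
```

```text
[-24.993 -30.574  17.735] 25.25 [ 0.298 -2.136 -1.518] 0.15618297157390892
```

Emit:
send_rows(
  targets=[
    [1,-0.0002,0.0002,0,0,0,0],
    [1,-0.0002,0.0002,0,0,0,0],
    [1,0,0.0002,0,0,0,0],
    [1,0,0.0002,0,0,0,0],
    [1,0,0.0002,0,0,0,0],
    [1,0,0.0002,0,0,0,0],
    [1,0,0.0002,0,0,0,0],
    [1,0,0.0001,0,0,0,0],
    [1,0,0,0,0,0,0],
    [1,0,0,0,0,0,0],
  ],
)

```text
time_s: 26.5
eef_pos: [523.3, -65.1, 17.7]
ee_rot: [0.0, -0.078, 0.997, -0.0]
force: [-1.7, -6.3, -0.6]
grip_width: 0.001
grip_force: 3.2
```

Run:
```python
from h import *
s,x,R=tool();print(L(x),s["time_s"],LR@s["force"],np.arctan2(-R[0,1],R[1,1]))
```

```text
[-24.69  -29.538  17.723] 26.5 [-2.717 -5.983 -0.649] 0.15629395354191813
```

Emit:
send_rows(
  targets=[
    [1,0,0.0001,0,0,0,0],
    [1,0,0.0001,0,0,0,0],
    [1,0,0.0001,0,0,0,0],
    [1,0,0.0001,0,0,0,0],
    [1,0,0,0,0,0,0],
    [1,0,0,0,0,0,0],
    [1,0,0,0,0,0,0],
    [1,0,0,0,0,0,0],
    [1,0,0,0,0,0,0],
    [1,0,0,0,0,0,0],
  ],
)

```text
time_s: 27.75
eef_pos: [523.3, -65.0, 17.7]
ee_rot: [0.0, -0.078, 0.997, -0.001]
force: [-3.1, -8.1, -0.3]
grip_width: 0.002
grip_force: 4.1
```

Run:
```python
from h import *
s,x,R=tool();print(L(x),s["time_s"],LR@s["force"],np.arctan2(-R[0,1],R[1,1]))
p=ctrl.capture("wrist");save(p,"wrist7")
```

```text
[-24.68  -29.467  17.739] 27.75 [-4.324 -7.539 -0.282] 0.15639002181401768
```

View pics/wrist7.png

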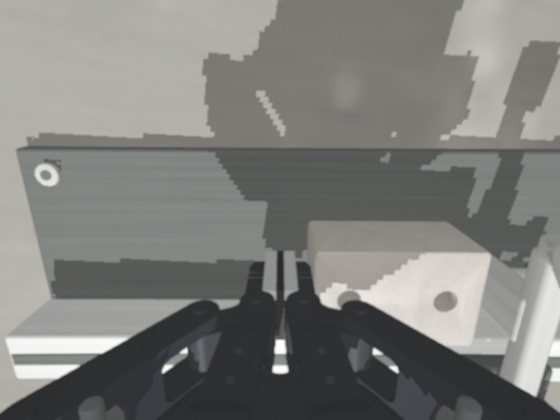

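The block is flush with the fence and butted up at the screw. The finger has stopped and the force is rising with command. I'll add a touch more push and hold.

Emit:
send_rows(
  targets=[
    [1,0,0.0001,0,0,0,0],
    [1,0,0.0001,0,0,0,0],
    [1,0,0.0001,0,0,0,0],
    [1,0,0,0,0,0,0],
    [1,0,0,0,0,0,0],
    [1,0,0,0,0,0,0],
    [1,0,0,0,0,0,0],
    [1,0,0,0,0,0,0],
    [1,0,0,0,0,0,0],
    [1,0,0,0,0,0,0],
  ],
)

```text
time_s: 29.05
eef_pos: [523.3, -64.9, 17.8]
ee_rot: [0.0, -0.078, 0.997, -0.001]
force: [-2.3, -10.3, -1.2]
grip_width: 0.0
grip_force: 4.9
```

Run:
```python
from h import *
s,x,R=tool();print(L(x),s["time_s"],LR@s["force"],np.arctan2(-R[0,1],R[1,1]))
```

```text
[-24.684 -29.42   17.771] 29.05 [-3.936 -9.805 -1.244] 0.15634428403391132
```

Emit:
send_rows(
  targets=[
    [1,0,-0.004,0,0,0,0],
    [1,0,-0.01,0,0,0,0],
    [1,0,-0.016,0,0,0,0],
    [1,0,0,-0.03,0,0,0],
    [1,0,0,-0.04,0,0,0],
    [1,0,0,-0.04,0,0,0],
    [0.2,0.01,0.03,-0.01,0,0,0],
    [0.2,0.01,0.04,0,0,0,0],
    [0.2,0.01,0.04,0,0,0,0],
    [0.2,0,0.016,0,0,0,0],
  ],
)

```text
time_s: 30.3
eef_pos: [478.2, 27.1, 137.9]
ee_rot: [0.0, -0.079, 0.997, 0.0]
force: [1.5, -0.4, 0.0]
grip_width: 0.399
grip_force: 0.0
```

Run:
```python
from h import *
s,x,R=tool();print(L(x),s["time_s"],s["force"],np.arctan2(-R[0,1],R[1,1]),s["grip_width"])
p=ctrl.capture("wrist");save(p,"wrist8")
for r in ctrl.landmark_of("thumb_disc",p)[:2]:print(r,L(onz(p,r["point"],74)))
print(proj(p,[x+R@[0,0,x[2]-74]]))
```

```text
[-54.662  68.536 137.924] 30.3 [ 1.468 -0.391  0.019] 0.15718699331563102 0.398513115858746
{'point': [282.7, 220.6], 'score': 0.81} [-54.01   71.186  74.   ]
{'point': [276.6, 308.9], 'score': 0.63} [15.557 66.821 74.   ]
[[278.784 219.712]]
```

View pics/wrist8.png

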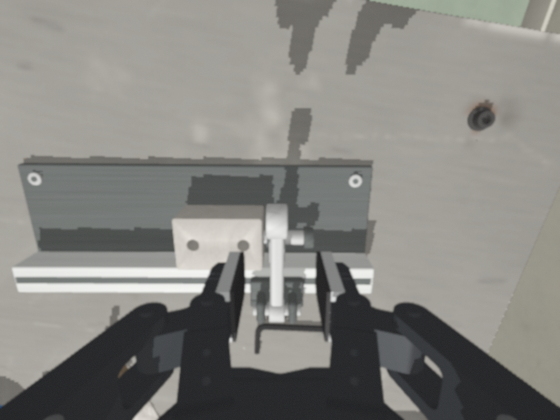

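The disc is centred at about (277,221), 1.5 mm to -y of the finger midline. The block sits flush beside it. I'll descend and pinch.

Emit:
send_rows(
  targets=[
    [0.2,0,-0.0018,0.02,0,0,0],
    [0.2,0,0,0.02,0,0,0],
    [0.2,0,0,0.02,0,0,0],
    [0.2,0,0,0.016,0,0,0],
    [0.2,0,0,0.005,0,0,0],
    [1,0,0,0,0,0,0],
    [1,0,0,0,0,0,0],
    [1,0,0,0,0,0,0],
    [1,0,0,0,0,0,0],
    [1,0,0,0,0,0,0],
  ],
  squeeze=25,
)

```text
time_s: 31.65
eef_pos: [479.1, 24.6, 57.0]
ee_rot: [0.0, -0.078, 0.997, 0.0]
force: [0.9, 5.1, -1.0]
grip_width: 0.157
grip_force: 28.9
```

Run:
```python
from h import *
s,x,R=tool();print(L(x),s["time_s"],LR@s["force"],s["grip_width"],s["grip_force"])
```

```text
[-54.207  65.955  56.971] 31.65 [ 1.656  4.891 -1.031] 0.15663217041349536 28.87122631072998
```

Emit:
send_rows(
  targets=[
    [1,-0.0022,0.0005,-0.0082,0,0,0],
    [1,-0.003,0,-0.0079,0,0,0],
    [1,-0.0038,0,-0.0076,0,0,0],
    [1,-0.0045,0,-0.0072,0,0,0],
    [1,-0.0052,0,-0.0067,0,0,0],
    [1,-0.0059,0,-0.0061,0,0,0],
    [1,-0.0065,0,-0.0055,0,0,0],
    [1,-0.007,0,-0.0048,0,0,0],
    [1,-0.0074,0,-0.0041,0,0,0],
    [1,-0.0078,0,-0.0034,0,0,0],
  ],
)

```text
time_s: 32.9
eef_pos: [531.7, 33.0, 118.5]
ee_rot: [-0.0, -0.078, 0.997, -0.0]
force: [-2.2, -5.1, -4.0]
grip_width: 0.162
grip_force: 25.5
```

Emit:
send_rows(
  targets=[
    [1,-0.0081,0,-0.0026,0,0,0],
    [1,-0.0083,0,-0.0017,0,0,0],
    [1,-0.0084,0,-0.0009,0,0,0],
    [1,-0.0085,0,-0.0001,0,0,0],
    [1,-0.0085,0,0.0008,0,0,0],
    [1,-0.0083,0,0.0016,0,0,0],
    [1,-0.0081,0,0.0025,0,0,0],
    [1,-0.0078,0,0.0033,0,0,0],
    [1,-0.0055,0,0.003,0,0,0],
    [1,0,0,0,0,0,0],
  ],
)

```text
time_s: 34.15
eef_pos: [603.7, 44.0, 113.7]
ee_rot: [0.002, -0.078, 0.997, -0.001]
force: [1.7, -4.8, 4.3]
grip_width: 0.16
grip_force: 26.9
```

Run:
```python
from h import *
s,x,R=tool();print(L(x),s["time_s"],LR@s["force"],s["grip_width"],s["grip_force"])
```

```text
[ 71.905  65.519 113.655] 34.15 [ 0.962 -5.024  4.261] 0.16028784944058486 26.931736171245575
```

Emit:
send_rows(
  targets=[
    [1,0,0,0,0,0,0],
    [0.2,0,0,0,0,0,0],
    [0.2,0,0,0,0,0,0],
    [0.2,0,0,0,0,0,0],
    [0.2,0,0,-0.015,0,0,0],
    [0.2,0,0,-0.025,0,0,0],
    [0.2,0,0,-0.03,0,0,0],
    [0.2,0.02,0,-0.03,0,0,0],
    [0.2,0.03,-0.015,-0.03,0,0,0],
    [0.2,0.03,-0.015,-0.02,0,0,0],
  ],
)

```text
time_s: 35.4
eef_pos: [527.1, 2.0, 264.8]
ee_rot: [0.001, -0.078, 0.997, -0.0]
force: [0.7, -0.0, -0.1]
grip_width: 0.398
grip_force: 0.0
```

Run:
```python
from h import *
s,x,R=tool();print(L(x),s["time_s"],s["force"],s["grip_width"])
p=ctrl.capture("wrist");save(p,"wrist9")
for k,z in(("thumb_disc",129),("block_center",25.5),("hinge",56)):
  for r in ctrl.landmark_of(k,p)[:2]:print(k,r,L(onz(p,r["point"],z)))
```

```text
[-10.389  36.056 264.752] 35.4 [ 0.721 -0.006 -0.145] 0.39832563986976344
thumb_disc {'point': [317.3, 268.1], 'score': 0.8} [ 65.84  72.29 129.  ]
block_center {'point': [263.2, 156.6], 'score': 0.75} [-23.695  16.947  25.5  ]
block_center {'point': [28.1, 80.5], 'score': 0.58} [-106.471 -237.25    25.5  ]
hinge {'point': [307.6, 208.4], 'score': 0.97} [30.186 67.95  56.   ]
hinge {'point': [315.8, 269.7], 'score': 0.64} [108.206  79.782  56.   ]
```

View pics/wrist9.png

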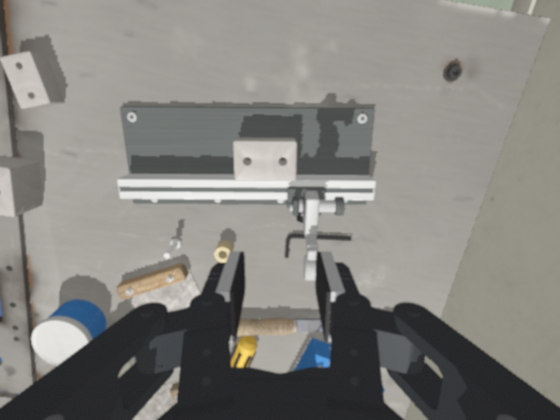

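The leaf is back up with its disc at about (311,268). The block at (265,158) is flush and undisturbed, and the bush, bolt and hex key are in place. I'll hand it in.

```bash
python3 -c "
from rig import ctrl
print(ctrl.finish_job())"
```

```text
the job is handed in; nothing more can be done
None
```

I flipped the stop down, slid the block along the fence to the screw and held it there with about 8–10 N at the fingers, then flipped the stop back up past upright and handed the job in; the interface gave no verdict.

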